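# Carry the row of seed tubes over to the sowing rack in the same order

## Task

Move the four seed tubes from the wooden store rack into the empty white carrier rack, keeping the order of the row: counting from each rack's black end, every tube goes into the same place in the white rack that it has in the wooden one. Seat each tube fully down in its hole, never tip one over, and leave the pots, the petri dish and the tweezers where they are.

Things in the scene. Friction and masses are not known exactly. Their poses are not given: they have to be found in the camera images.
- tube_red: 50 ml conical seed tube, red screw cap, frosted barrel, white band, 30 to 55 g. Origin at its tip, z up to the cap. 115 mm long, barrel 29 mm across, below 16 mm tapering to an 8 mm tip; cap 34 mm across, 100 to 115 mm above the origin: grip it there, across the row (16 mm free between caps in the row; beside the row nothing above 79 mm). Starts seated in the wooden rack by its tag.
- tube_yellow: 50 ml conical seed tube, yellow screw cap, frosted barrel, white band, 30 to 55 g. Origin at its tip, z up to the cap. 115 mm long, barrel 29 mm across, below 16 mm tapering to an 8 mm tip; cap 34 mm across, 100 to 115 mm above the origin: grip it there, across the row (16 mm free between caps in the row; beside the row nothing above 79 mm). Starts seated in the wooden rack by its tag.
- tube_green: 50 ml conical seed tube, green screw cap, frosted barrel, white band, 30 to 55 g. Origin at its tip, z up to the cap. 115 mm long, barrel 29 mm across, below 16 mm tapering to an 8 mm tip; cap 34 mm across, 100 to 115 mm above the origin: grip it there, across the row (16 mm free between caps in the row; beside the row nothing above 79 mm). Starts seated in the wooden rack by its tag.
- tube_blue: 50 ml conical seed tube, blue screw cap, frosted barrel, white band, 30 to 55 g. Origin at its tip, z up to the cap. 115 mm long, barrel 29 mm across, below 16 mm tapering to an 8 mm tip; cap 34 mm across, 100 to 115 mm above the origin: grip it there, across the row (16 mm free between caps in the row; beside the row nothing above 79 mm). Starts seated in the wooden rack by its tag.
- tag_red: Red plastic label clip, 36 x 24 x 3 mm, fixed on the edge of the wooden rack's upper deck at the hole where the red tube starts; it stays there. Origin on the deck, 76 mm above the bench; axes as the rack's; its hole's centre is 26.5 mm towards +y.
- tag_yellow: Yellow plastic label clip, 36 x 24 x 3 mm, fixed on the edge of the wooden rack's upper deck at the hole where the yellow tube starts; it stays there. Origin on the deck, 76 mm above the bench; axes as the rack's; its hole's centre is 26.5 mm towards +y.
- tag_green: Green plastic label clip, 36 x 24 x 3 mm, fixed on the edge of the wooden rack's upper deck at the hole where the green tube starts; it stays there. Origin on the deck, 76 mm above the bench; axes as the rack's; its hole's centre is 26.5 mm towards +y.
- tag_blue: Blue plastic label clip, 36 x 24 x 3 mm, fixed on the edge of the wooden rack's upper deck at the hole where the blue tube starts; it stays there. Origin on the deck, 76 mm above the bench; axes as the rack's; its hole's centre is 26.5 mm towards +y.
- store_rack: Light wooden rack holding the tubes at the start, fixed, 260 x 68 mm, 88 high; origin on the bench under its middle. Row of four holes on its x axis: x = -75, -25, 25, 75 mm. Black end cheek at -x: the hole at -75 is first. Square holes: upper deck 34 mm wide, top at 76 mm; lower deck 21 mm, top at 18 mm, carrying the tube's cone. Seated tube: tip at 8 mm, cap 108 to 123 mm above the bench.
- carrier_rack: White plastic tube rack, empty at the start, fixed, 260 x 68 mm, 88 high; origin on the bench under its middle. Row of four holes on its x axis: x = -75, -25, 25, 75 mm. Black end cheek at -x: the hole at -75 is first. Square holes: upper deck 34 mm wide, top at 76 mm; lower deck 21 mm, top at 18 mm, carrying the tube's cone. Seated tube: tip at 8 mm, cap 108 to 123 mm above the bench.
Mind the look-alikes: they are no part of the job. What is shaped like the tube_green but orange or purple is not meant.

How it is judged:
At the end, for the whole second after the job is handed in: Every tube is at rest in the white rack, in the same place from the black end as its colour's tag has in the wooden rack: tip within 10 mm of the hole's centre along and across the rack and under 16 mm above the bench, tilt under 0.15 rad (((x of tag_red in the frame of store_rack between -0.095 and -0.055 m and x of tube_red in the frame of carrier_rack between -0.085 and -0.065 m) or (x of tag_red in the frame of store_rack between -0.045 and -0.005 m and x of tube_red in the frame of carrier_rack between -0.035 and -0.015 m) or (x of tag_red in the frame of store_rack between 0.005 and 0.045 m and x of tube_red in the frame of carrier_rack between 0.015 and 0.035 m) or (x of tag_red in the frame of store_rack between 0.055 and 0.095 m and x of tube_red in the frame of carrier_rack between 0.065 and 0.085 m)) and y of tube_red in the frame of carrier_rack between -0.01 and 0.01 m and z of each of tube_red, tube_yellow, tube_green, tube_blue in the frame of carrier_rack below 0.016 m and angle between each of tube_red, tube_yellow, tube_green, tube_blue's own z axis and vertical below 0.15 rad and linear speed of each of tube_red, tube_yellow, tube_green, tube_blue below 0.02 m/s and angular speed of each of tube_red, tube_yellow, tube_green, tube_blue below 0.3 rad/s and ((x of tag_yellow in the frame of store_rack between -0.095 and -0.055 m and x of tube_yellow in the frame of carrier_rack between -0.085 and -0.065 m) or (x of tag_yellow in the frame of store_rack between -0.045 and -0.005 m and x of tube_yellow in the frame of carrier_rack between -0.035 and -0.015 m) or (x of tag_yellow in the frame of store_rack between 0.005 and 0.045 m and x of tube_yellow in the frame of carrier_rack between 0.015 and 0.035 m) or (x of tag_yellow in the frame of store_rack between 0.055 and 0.095 m and x of tube_yellow in the frame of carrier_rack between 0.065 and 0.085 m)) and y of tube_yellow in the frame of carrier_rack between -0.01 and 0.01 m and ((x of tag_green in the frame of store_rack between -0.095 and -0.055 m and x of tube_green in the frame of carrier_rack between -0.085 and -0.065 m) or (x of tag_green in the frame of store_rack between -0.045 and -0.005 m and x of tube_green in the frame of carrier_rack between -0.035 and -0.015 m) or (x of tag_green in the frame of store_rack between 0.005 and 0.045 m and x of tube_green in the frame of carrier_rack between 0.015 and 0.035 m) or (x of tag_green in the frame of store_rack between 0.055 and 0.095 m and x of tube_green in the frame of carrier_rack between 0.065 and 0.085 m)) and y of tube_green in the frame of carrier_rack between -0.01 and 0.01 m and ((x of tag_blue in the frame of store_rack between -0.095 and -0.055 m and x of tube_blue in the frame of carrier_rack between -0.085 and -0.065 m) or (x of tag_blue in the frame of store_rack between -0.045 and -0.005 m and x of tube_blue in the frame of carrier_rack between -0.035 and -0.015 m) or (x of tag_blue in the frame of store_rack between 0.005 and 0.045 m and x of tube_blue in the frame of carrier_rack between 0.015 and 0.035 m) or (x of tag_blue in the frame of store_rack between 0.055 and 0.095 m and x of tube_blue in the frame of carrier_rack between 0.065 and 0.085 m)) and y of tube_blue in the frame of carrier_rack between -0.01 and 0.01 m); the robot touches nothing.
It fails at once if a bystander (brown pot, petri dish, tweezers or stack of black pots) was pushed more than 20 mm away (distance of any of brown_pot, petri_dish, tweezers, pot_stack from where it was at the start of the episode above 0.02 m).
It fails at once if a tube was tipped over by more than 45 degrees (angle between any of tube_red, tube_yellow, tube_green, tube_blue's own z axis and vertical above 0.79 rad).
It also fails if it takes over 109 s, if anything falls off the work surface, if the arm or the gripper's body presses on something with over 40 N, if the wrist force passes 120 N, or if a joint passes its speed limit or range.

## Robot

A 7-joint arm with a two-finger parallel gripper is mounted at the origin on the work surface. World frame = base frame: x ahead of the robot, y to its left, z up, the work surface at z = 0. Lengths are in m, angles in rad, forces in N, time in s.
With the tool pointing down it reaches from about 0.4 to 0.9 m from the base axis. Payload 5.5 kg.
Tool frame: the origin (TCP) lies midway between the tips of the shut fingers; the grasp point (between the pads) lies r.pinch_z behind it (r.pinch_z is the distance from the TCP to the grasp point, in m); z points along the fingers, y is the line along which they close (so a half turn about z gives the same grasp; the last joint's range is limited). The gripper opens to 92 mm and grips with 3 to 60 N. Pads are 19 mm wide; open, the fingers measure 130 mm over their backs; the gripper's body (75 mm by 190 mm) begins 47 mm behind the grasp point.
Start: joints at [-0.88, 0.501, -0.427, 1.55, 0.221, 1.138, -0.21], TCP at [0.27, 0.591, 0.227] pointing down, gripper open.
Joint ranges: [-2.88, 2.88], [-0.31, 2.03], [-1.54, 1.56], [0.2, 2.42], [-1.41, 4.55], [0.19, 2.02], [-2.57, 2.57]. Speed limits (rad/s): [2.57, 2.57, 3.14, 3.14, 3.14, 3.14, 3.14].

## Interface

Orientations are given as [roll, pitch, yaw] about the fixed x, y, z axes, in that order (R = Rz(yaw) Ry(pitch) Rx(roll)).
In Python, from cell import r, imaging gives the robot as it stands.
- The arm moves only by the tool send_rows, never from a script. Its argument "steps" is a list of rows, each a list of 4 numbers: the shift along the tool's x, y, z normalised to -1 to 1, where 1 is 0.075 m, then the turn about the tool's z normalised to -1 to 1, where 1 is pi/2 rad. In form: [[tx, ty, tz, yaw], ...]. A call has exactly 10 rows; each row shifts and turns the commanded pose from where the row before left it, along the tool's axes as they then stand; what a row does not reach is not made up. A row lasts 1/8 s, in which the tool goes at most 62.5 mm and 10.7 degrees, less where a joint would pass 70% of its speed; a pose out of reach is approached as far as the arm can. A call with a number of a shift or a turn outside -1 to 1 is refused whole. A call with a gripper value outside its range is refused whole. "jaw" is the finger opening in mm, from 0 to 91.8, set as the call begins (left out, the last holds). The fingers move at their own pace and stop on an object; "squeeze" is the grip in N (left out, the last holds). Time passes only in rows, so rows that do not move let the fingers close, or fill a call up. It gives the time, the measured TCP pose, the force, the opening and the grip force at its end, in the units of the state.
- r.sense(): the state, without advancing time (a new reading comes with each control period).
- imaging.read_camera(name): name is "side" or "top" or "wrist"; returns a dict with "color" (384x512x3 uint8, red, green, blue), "z_map" (384x512 float32, m along the optical axis (not along the pixel's ray), 0 where there is no reading), "fx", "fy", "cx", "cy" (pixels), "eye" and "orientation" of the camera in the world; the wrist camera has in their place "tool_from_camera" (4x4, takes a point from camera to tool coordinates, whose origin is the TCP and whose axes are the flange's). Camera axes: x right, y down, z forward; pixel columns grow to the right and rows downward; lengths in m; the calibration is good to about 2 mm. A picture is of the moment at which its call begins: read the wrist's pose just before it.
- r.hand_in(): hands the job in; it is judged then, once.
The state is a dict: "t": time; "q": joint angles; "qd": joint speeds; "joint_torque": joint torques, N m; "tcp_pos": TCP position; "eef_rot": TCP orientation; "wrist_force": force on the tool from outside, world axes, zero at the start; "ft_torque": the same for the moment, N m; "grip_width": opening from 0.0 (shut) to 1.0 (fully open); "finger_force": force on a finger pad.
Only numpy, scipy, OpenCV 4.12 (cv2) and the standard library are available. Lean on these libraries where they do the work, as an engineer would, in place of code of your own. Each camera call takes 0.05 s, during which the arm holds its last target. There are 200 camera calls.

## Working session

There is one attempt and no reset: what is moved stays moved. The work goes in short steps, Python scripts to look and compute and a tool call to move; the robot and the scene stay as the last step left them, time stands still between calls to the robot, and variables do not carry over. Pictures are saved under pics/ and viewed, at most 14 in all, crops included, and the job is handed in when it is done.

Besides the shell and the picture viewer there is one more tool, called after "Request:" as name([rows], argument=value, ...), one row to a line, values as JSON. send_rows: Moves the arm, as the interface text tells. Scaled input: -1 to 1 covers 0.075 m each way for a shift and pi/2 rad each way for a turn. Its arguments: {"type":"object","properties":{"steps":{"type":"array"},"jaw":{"type":"number"},"squeeze":{"type":"number"}},"required":["steps"]}

```bash
mkdir -p pics; ls
python3 - <<'E'
from cell import r, imaging
import cv2,numpy as np
print(r.sense(), r.pinch_z)
for n in("top","side"):
    c=imaging.read_camera(n)
    cv2.imwrite(f"pics/{n}0.png",c["color"][...,::-1])
    np.savez(f"{n}0.npz",**c)
    print(n,c["fx"],c["fy"],c["cx"],c["cy"],c["eye"],c["orientation"])
E
```

```text
pics
{'t': 0.0, 'q': array([-0.87979797,  0.50187815, -0.42677391,  1.55146553,  0.22080995,
        1.13828885, -0.21030503]), 'qd': array([-1.22926982e-04,  2.47787231e-03,  9.53618268e-04, -3.80523859e-04,
       -2.47970059e-03,  9.25702426e-05,  1.83305137e-04]), 'joint_torque': array([ 5.46003264e-06, -5.66592264e+01, -5.81618965e+00, -2.79115480e+01,
       -6.86267554e-02,  3.03290540e-02,  1.73557537e-04]), 'tcp_pos': array([0.26942069, 0.59075302, 0.22565137]), 'eef_rot': array([-3.13961176e+00, -5.76993187e-05,  2.71383617e+00]), 'wrist_force': array([ 0.45473604, -0.20460635,  0.26061475]), 'ft_torque': array([ 0.01640596, -0.01850376,  0.04339351]), 'finger_force': 0.0, 'grip_width': 1.0031117475785178} 0.0188
top 477.5932975860386 477.5932975860386 253.26517737265684 190.9352851144184 [ 0.43978911 -0.00907203  1.01499253] [-3.0444133  -0.00891097 -1.58983706]
side 413.35615596429875 413.35615596429875 258.0001932273138 191.10571460856366 [ 0.41037835 -0.47887224  0.64281873] [-2.44421795 -0.00668534 -0.26630134]
```

View pics/top0.png

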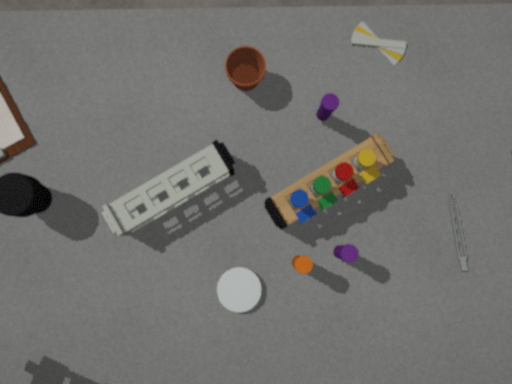

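View pics/side0.png

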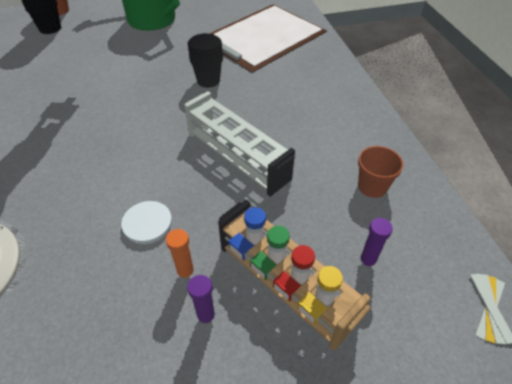

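Wooden rack (top view): black end at about (277,212), then blue (300,200), green (322,186), red (344,172), yellow (367,158), with matching tags. White rack: black end at (225,157), holes at (203,168), (181,180), (159,193), (137,206). Orange and purple tubes are decoys.

```bash
cat > h.py <<'E'
import numpy as np,cv2
from scipy.spatial.transform import Rotation as Ro
def rot(e): return Ro.from_euler('xyz',e).as_matrix()
def rays(c,uv):
    uv=np.atleast_2d(np.asarray(uv,float)); return np.c_[(uv[:,0]-c["cx"])/c["fx"],(uv[:,1]-c["cy"])/c["fy"],np.ones(len(uv))]
def pose(c,s=None):
    if s is None: return rot(c["orientation"]),np.asarray(c["eye"])
    T=c["tool_from_camera"];R=rot(s["eef_rot"]); return R@T[:3,:3],R@T[:3,3]+s["tcp_pos"]
def onplane(c,uv,z,s=None):
    R,e=pose(c,s);d=rays(c,uv)@R.T; return e+d*((z-e[2])/d[:,2])[:,None]
def cloud(c,s=None):
    R,e=pose(c,s);h,w=c["z_map"].shape
    v,u=np.mgrid[:h,:w];d=rays(c,np.c_[u.ravel(),v.ravel()])
    return ((d*c["z_map"].reshape(-1,1))@R.T+e).reshape(h,w,3)
HUE=dict(blue=(105,125),green=(50,85),red=(0,6),yellow=(22,32))
def caps(c,s=None):
    hsv=cv2.cvtColor(c["color"],cv2.COLOR_RGB2HSV);P=cloud(c,s);o={}
    for k,(a,b) in HUE.items():
        m=(hsv[...,0]>=a)&(hsv[...,0]<=b)&(hsv[...,1]>140)&(P[...,2]>.116)&(P[...,2]<.135)&(c["z_map"]>0)
        m=m.astype(np.uint8);n,l,st,ce=cv2.connectedComponentsWithStats(m)
        if n<2: continue
        i=1+st[1:,4].argmax(); ct=max(cv2.findContours((l==i).astype(np.uint8),0,2)[0],key=len)
        q=onplane(c,ct[:,0],.123,s)[:,:2]; (x,y),rad=cv2.minEnclosingCircle((q*1000).astype(np.float32))
        o[k]=(np.median(P[l==i],0),st[i,4],np.array([x,y,rad]).round(1),q.mean(0))
    return o
E
python3 - <<'E'
from h import *
for n in("top","side"):
    c=dict(np.load(n+"0.npz"));P=cloud(c);print(n,"bench z",np.median(P[150:350,20:480,2]))
    for k,v in caps(c).items(): print(k,v[0].round(4),v[1],v[2],v[3].round(4))
    hsv=cv2.cvtColor(c["color"],cv2.COLOR_RGB2HSV)
    box=np.zeros(P.shape[:2],bool)
    if n=="top": box[135:240,95:245]=1
    else: box[90:195,180:300]=1
    z=P[...,2]
    deck=box&(z>.066)&(z<.084)&(hsv[...,2]>110)&(hsv[...,1]<60)
    # closed deck -> hole contours on z=.076
    m=deck.astype(np.uint8)
    q=P[deck][:,:2];(cx,cy),wh,a=cv2.minAreaRect((q*1000).astype(np.float32));print("deck rect",cx,cy,wh,a,deck.sum(),np.median(z[deck]))
    cs,hi=cv2.findContours(m,cv2.RETR_CCOMP,cv2.CHAIN_APPROX_NONE)
    for t,hh in zip(cs,hi[0]):
        if hh[3]>=0 and cv2.contourArea(t)>25: 
            w=(onplane(c,t[:,0],.076)[:,:2]*1000).astype(np.float32);print(" hole",t[:,0].mean(0).round(1),[np.round(x,1) for x in cv2.minAreaRect(w)])
E
```

```text
top bench z 0.00026955817158547113
blue [ 0.5115 -0.1042  0.1226] 221 [ 511.2 -104.3   15.7] [ 0.5122 -0.1031]
green [ 0.5357 -0.1469  0.1225] 202 [ 536.3 -146.8   15.2] [ 0.5381 -0.149 ]
red [ 0.5615 -0.1908  0.1225] 235 [ 561.6 -190.2   16.6] [ 0.5603 -0.1891]
yellow [ 0.5872 -0.2342  0.1226] 254 [ 586.7 -234.    17.1] [ 0.5847 -0.2346]
deck rect 537.5130615234375 156.35174560546875 (65.28977966308594, 255.16482543945312) 29.55294418334961 2835 0.07587993628574308
 hole [136.1 206.2] [array([505. , 211.7]), array([36.4, 36.2]), np.float64(29.7)]
 hole [158.2 193.3] [array([529.9, 168. ]), array([36.3, 37.4]), np.float64(29.4)]
 hole [179.9 180.8] [array([554.2, 125.1]), array([36.4, 36.8]), np.float64(29.7)]
 hole [201.6 167.9] [array([578.7,  82.6]), array([36.7, 38.4]), np.float64(30.0)]
side bench z -0.0002506895527058517
blue [ 0.5098 -0.1082  0.122 ] 323 [ 509.9 -109.3   18.9] [ 0.5109 -0.1124]
green [ 0.5289 -0.1546  0.1222] 93 [ 531.7 -152.5   14.1] [ 0.5305 -0.1534]
red [ 0.5592 -0.1944  0.1221] 386 [ 558.8 -195.    18.2] [ 0.5583 -0.1966]
yellow [ 0.5842 -0.2375  0.1222] 432 [ 584.  -238.    18.1] [ 0.5812 -0.2404]
deck rect 540.826904296875 146.12855529785156 (68.10759735107422, 274.1638488769531) 30.012271881103516 2044 0.07496287496380766
 hole [263.5 149.9] [array([576.5,  77.2]), array([34.2, 34.3]), np.float64(29.8)]
 hole [245.5 137.5] [array([552., 120.]), array([34.1, 33.9]), np.float64(30.3)]
 hole [228.7 125.8] [array([527.5, 163.3]), array([34.6, 34. ]), np.float64(30.0)]
 hole [213.2 114.7] [array([503.1, 206.4]), array([34.5, 33.6]), np.float64(30.2)]
```

Request:
send_rows([
  [0, 0, -0.2, 0.098],
  [0, 0, -0.2, 0.098],
  [0, 0, -0.2, 0.098],
  [0, 0, -0.2, 0.098],
  [-0.77, 0, 0, 0],
  [-0.77, 0, 0, 0],
  [-0.77, 0, 0, 0],
  [-0.77, 0, 0, 0],
  [-0.77, 0, 0, 0],
  [-0.77, 0, 0, 0],
], jaw=80, squeeze=20)

```text
t: 1.35
tcp_pos: [0.4445, 0.2901, 0.2865]
eef_rot: [-3.141, 0.0, 2.098]
wrist_force: [0.9, 0.2, 0.3]
grip_width: 0.872
finger_force: 0.0
```

Request:
send_rows([
  [-0.7, 0, 0, 0],
  [-0.7, 0, 0, 0],
  [-0.7, 0, 0, 0],
  [-0.3, 0, 0, 0],
  [0, 0, 0, 0],
  [0, 0, 0, 0],
  [0, 0, 0, 0],
  [0, 0, 0, 0],
  [0, 0, 0, 0],
  [0, 0, 0, 0],
])

```text
t: 2.6
tcp_pos: [0.5345, 0.1367, 0.2868]
eef_rot: [3.142, -0.0, 2.098]
wrist_force: [-0.4, 0.5, -0.6]
grip_width: 0.87
finger_force: 0.0
```

Run:
```python
from cell import r, imaging
from h import *
s=r.sense();c=imaging.read_camera("wrist");print(s["t"],s["tcp_pos"],s["eef_rot"],s["q"].round(2))
print(c["tool_from_camera"].round(3),c["fx"])
np.savez("w1.npz",**c);np.savez("s1.npz",**s)
cv2.imwrite("pics/w1.png",c["color"][...,::-1])
```

```text
2.6 [0.53446819 0.13667639 0.28675095] [ 3.14154942e+00 -1.71046324e-05  2.09849961e+00] [-0.25  0.24 -0.06  1.74  0.01  1.16  0.22]
[[ 0.    -0.969 -0.248  0.067]
 [ 1.     0.    -0.001 -0.001]
 [ 0.001 -0.248  0.969 -0.158]
 [ 0.     0.     0.     1.   ]] 273.9943711099083
```

View pics/w1.png

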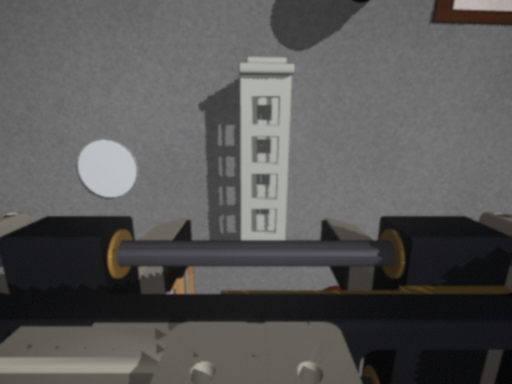

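The wrist view shows all four carrier holes, at about (265,110), (265,150), (265,186) and (265,221), between the open fingers.

```bash
cat >> h.py <<'E'
def holes(c,s=None,box=None):
    hsv=cv2.cvtColor(c["color"],cv2.COLOR_RGB2HSV);P=cloud(c,s);z=P[...,2]
    m=((z>.066)&(z<.084)&(c["z_map"]>0)&(hsv[...,1]<60)).astype(np.uint8)
    cs,hi=cv2.findContours(m,cv2.RETR_CCOMP,cv2.CHAIN_APPROX_NONE);o=[]
    for t,hh in zip(cs,hi[0]):
        if hh[3]>=0 and cv2.contourArea(t)>80:
            w=(onplane(c,t[:,0],.076,s)[:,:2]*1000).astype(np.float32);(p,d,a)=cv2.minAreaRect(w)
            if 25<min(d) and max(d)<45: o.append((*np.round(p,1),*np.round(d,1),round(a,1)))
    return o
E
python3 - <<'E'
from h import *
c=dict(np.load("w1.npz"));s=dict(np.load("s1.npz"))
for h in holes(c,s): print(h)
c=dict(np.load("top0.npz"))
E
```

```text
(np.float64(575.1), np.float64(83.5), np.float64(37.3), np.float64(34.7), 30.3)
(np.float64(551.0), np.float64(126.9), np.float64(36.2), np.float64(35.4), 30.2)
(np.float64(526.7), np.float64(170.5), np.float64(35.1), np.float64(34.4), 30.2)
(np.float64(502.2), np.float64(213.2), np.float64(35.3), np.float64(35.9), 30.2)
```

Request:
send_rows([
  [-0.75, 0.05, 0, 0],
  [-0.75, 0.05, 0, 0],
  [-0.75, 0.05, 0, 0],
  [-0.7, 0.05, 0, 0],
  [0, 0, 0, 0],
  [0, 0, 0, 0],
  [0, 0, 0, 0],
  [0, 0, 0, 0],
  [0, 0, 0, 0],
  [0, 0, 0, 0],
])

```text
t: 3.9
tcp_pos: [0.6588, -0.0468, 0.2869]
eef_rot: [3.141, 0.0, 2.099]
wrist_force: [0.4, -0.9, -0.5]
grip_width: 0.871
finger_force: 0.0
```

Run:
```python
from cell import r, imaging
from h import *
s=r.sense();c=imaging.read_camera("wrist");print(s["t"],s["tcp_pos"],s["eef_rot"],s["q"].round(2))
np.savez("w2.npz",**c);np.savez("s2.npz",**s)
cv2.imwrite("pics/w2.png",c["color"][...,::-1])
for h in holes(c,s): print(h)
for k,v in caps(c,s).items(): print(k,v[0].round(4),v[1],v[2],v[3].round(4))
```

```text
3.9 [ 0.65882345 -0.04684164  0.28693606] [3.14129264e+00 1.21266617e-04 2.09861684e+00] [-0.    0.44  0.05  1.47 -0.02  1.24  0.57]
(np.float64(577.1), np.float64(82.6), np.float64(34.8), np.float64(34.7), 30.2)
blue [ 0.5108 -0.103   0.1231] 692 [ 511.4 -103.5   18.3] [ 0.5119 -0.1016]
green [ 0.5348 -0.1455  0.1231] 560 [ 533.7 -144.6   17.8] [ 0.5344 -0.1445]
red [ 0.5635 -0.1783  0.1229] 142 [ 561.5 -180.3   11. ] [ 0.5635 -0.1774]
```

```bash
cat >> h.py <<'E'
S=dict(blue=(511.4,-103.7),green=(536.4,-147.0),red=(561.4,-190.4),yellow=(586.4,-233.7))
D=dict(blue=(578.2,82.4),green=(553.2,125.7),red=(528.2,169.1),yellow=(503.2,212.4))
def go(s,xy,z):
    d=np.array([xy[0]/1000,xy[1]/1000,z])-s["tcp_pos"];u=rot(s["eef_rot"]).T@d/.075
    print("units",u.round(3),"rows>=",np.ceil(np.linalg.norm(u)*.075/.06))
E
python3 -c "
from h import *;from cell import r
go(r.sense(),S['blue'],.20)"
```

```text
units [ 0.337 -2.079  1.158] rows>= 4.0
```

Request:
send_rows([
  [0.07, -0.52, 0, 0.003],
  [0.08, -0.52, 0, 0],
  [0.09, -0.52, 0, 0],
  [0.09, -0.519, 0.2, 0],
  [0, 0, 0.5, 0],
  [0, 0, 0.458, 0],
  [0, 0, 0, 0],
  [0, 0, 0, 0],
  [0, 0, 0, 0],
  [0, 0, 0, 0],
])

```text
t: 5.2
tcp_pos: [0.5123, -0.1038, 0.201]
eef_rot: [3.14, 0.001, 2.093]
wrist_force: [0.1, -1.2, 0.1]
grip_width: 0.872
finger_force: 0.0
```

Run:
```python
from cell import r, imaging
from h import *
s=r.sense();go(s,S['blue'],.0967);print(s["tcp_pos"],s["eef_rot"])
for n in("top","wrist"):
    c=imaging.read_camera(n);cv2.imwrite(f"pics/{n}3.png",c["color"][...,::-1])
```

```text
units [ 0.009 -0.012  1.391] rows>= 2.0
[ 0.51229022 -0.10384164  0.20101131] [3.13994344e+00 1.23832439e-03 2.09340209e+00]
```

View pics/wrist3.png

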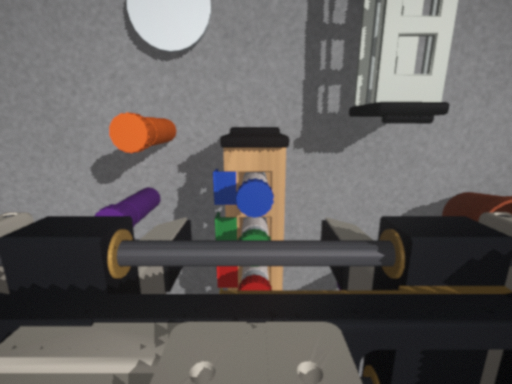

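The blue cap is at (255,198), right where the grasp point projects (about (256,199)), so I'm descending.

Request:
send_rows([
  [0, -0.01, 0.4, 0],
  [0, 0, 0.4, 0],
  [0, 0, 0.4, 0],
  [0, 0, 0.19, 0],
  [0, 0, 0, 0],
  [0, 0, 0, 0],
  [0, 0, 0, 0],
  [0, 0, 0, 0],
  [0, 0, 0, 0],
  [0, 0, 0, 0],
])

```text
t: 6.55
tcp_pos: [0.5108, -0.1041, 0.0957]
eef_rot: [3.141, 0.0, 2.093]
wrist_force: [0.4, -0.1, -0.3]
grip_width: 0.873
finger_force: 0.0
```

Request:
send_rows([
  [0, 0, 0, 0],
  [0, 0, 0, 0],
  [0, 0, 0, 0],
  [0, 0, 0, 0],
  [0, 0, 0, 0],
  [0, 0, 0, 0],
  [0, 0, 0, 0],
  [0, 0, 0, 0],
  [0, 0, 0, 0],
  [0, 0, 0, 0],
], jaw=20, squeeze=20)

```text
t: 7.8
tcp_pos: [0.5108, -0.1041, 0.0956]
eef_rot: [-3.142, -0.0, 2.093]
wrist_force: [0.4, 0.4, -0.5]
grip_width: 0.362
finger_force: 20.0
```

Request:
send_rows([
  [0, 0, -0.3, 0],
  [0, 0, -0.4, 0],
  [0, 0, -0.4, 0],
  [0, 0, -0.4, 0],
  [0, 0, -0.4, 0],
  [0, 0, -0.2, 0],
  [0, 0, 0, 0],
  [0, 0, 0, 0],
  [0, 0, 0, 0],
  [0, 0, 0, 0],
])

```text
t: 9.05
tcp_pos: [0.5103, -0.104, 0.2522]
eef_rot: [-3.14, -0.001, 2.093]
wrist_force: [-0.1, -0.3, -0.8]
grip_width: 0.363
finger_force: 20.0
```

Run:
```python
from cell import r, imaging
from h import *
s=r.sense();go(s,D['blue'],.251);print(s["tcp_pos"],s["eef_rot"])
c=imaging.read_camera("side");cv2.imwrite(f"pics/side4.png",c["color"][...,::-1])
```

```text
units [1.702 2.025 0.015] rows>= 4.0
[ 0.51033434 -0.10404074  0.25221577] [-3.14026686e+00 -1.00882887e-03  2.09342899e+00]
```

View pics/side4.png

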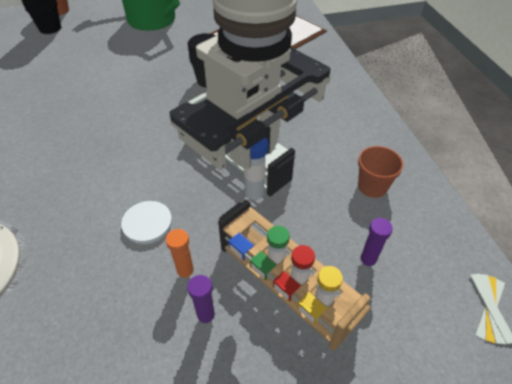

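The blue tube hangs upright below the gripper and the others are undisturbed in the side view.

Request:
send_rows([
  [0.35, 0.4, 0, 0],
  [0.35, 0.41, 0, 0],
  [0.35, 0.41, 0, 0],
  [0.35, 0.41, 0, 0],
  [0.3, 0.395, 0, 0],
  [0, 0, 0, 0],
  [0, 0, 0, 0],
  [0, 0, 0, 0],
  [0, 0, 0, 0],
  [0, 0, 0, 0],
])

```text
t: 10.35
tcp_pos: [0.5787, 0.0815, 0.2533]
eef_rot: [3.141, 0.0, 2.092]
wrist_force: [-0.1, -0.0, 0.3]
grip_width: 0.361
finger_force: 20.0
```

Run:
```python
from cell import r, imaging
from h import *
s=r.sense();go(s,D['blue'],.0975);print(s["tcp_pos"],s["eef_rot"])
```

```text
units [ 0.014 -0.     2.077] rows>= 3.0
[0.57874528 0.0814826  0.25325286] [3.14145619e+00 1.22060336e-04 2.09228516e+00]
```

Request:
send_rows([
  [0, 0, 0.3, 0],
  [0, 0, 0.3, 0],
  [0, 0, 0.3, 0],
  [0, 0, 0.2, 0],
  [0, 0, 0.15, 0],
  [0, 0, 0.15, 0],
  [0, 0, 0, 0],
  [0, 0, 0, 0],
  [0, 0, 0, 0],
  [0, 0, 0, 0],
])

```text
t: 11.6
tcp_pos: [0.5791, 0.0822, 0.1486]
eef_rot: [3.141, 0.0, 2.093]
wrist_force: [-0.2, 0.8, -1.1]
grip_width: 0.365
finger_force: 20.0
```

Run:
```python
from cell import r, imaging
from h import *
s=r.sense();go(s,D['blue'],.097);print(s["tcp_pos"],s["eef_rot"],s["wrist_force"],s["ft_torque"])
c=imaging.read_camera("side");cv2.imwrite(f"pics/side5.png",cv2.resize(c["color"][70:220,150:330,::-1],None,fx=3,fy=3))
```

```text
units [ 0.008 -0.01   0.688] rows>= 1.0
[0.57909194 0.08221596 0.1485801 ] [3.14078383e+00 2.51855313e-04 2.09334533e+00] [-0.18367023  0.81655018 -1.11017517] [-0.0858208  -0.00513707  0.02634837]
```

View pics/side5.png

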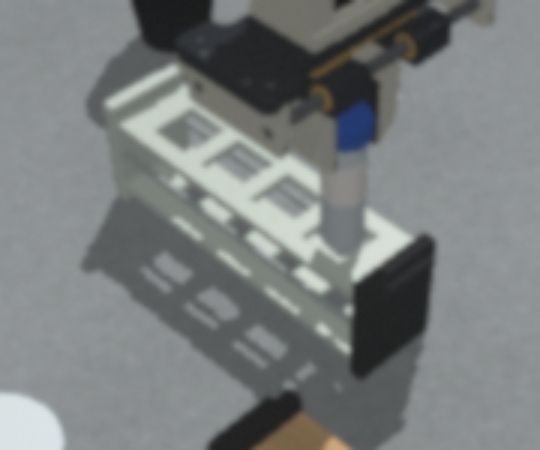

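The tube's tip is inside the first hole, next to the black end, with no contact force.

Request:
send_rows([
  [0, 0, 0.1, 0],
  [0, 0, 0.1, 0],
  [0, 0, 0.1, 0],
  [0, 0, 0.1, 0],
  [0, 0, 0.1, 0],
  [0, 0, 0.08, 0],
  [0, 0, 0.05, 0],
  [0, 0, 0.03, 0],
  [0, 0, 0, 0],
  [0, 0, 0, 0],
])

```text
t: 12.9
tcp_pos: [0.579, 0.0822, 0.0989]
eef_rot: [3.141, 0.0, 2.093]
wrist_force: [0.5, -0.0, -0.7]
grip_width: 0.365
finger_force: 20.0
```

Request:
send_rows([
  [0, 0, 0.02, 0],
  [0, 0, 0.02, 0],
  [0, 0, 0, 0],
  [0, 0, 0, 0],
  [0, 0, 0, 0],
  [0, 0, 0, 0],
  [0, 0, 0, 0],
  [0, 0, 0, 0],
  [0, 0, 0, 0],
  [0, 0, 0, 0],
])

```text
t: 14.15
tcp_pos: [0.5788, 0.0822, 0.0957]
eef_rot: [3.142, -0.0, 2.093]
wrist_force: [-1.2, 0.2, 3.0]
grip_width: 0.365
finger_force: 20.0
```

Request:
send_rows([
  [0, 0, 0, 0],
  [0, 0, 0, 0],
  [0, 0, 0, 0],
  [0, 0, 0, 0],
  [0, 0, 0, 0],
  [0, 0, 0, 0],
  [0, 0, 0, 0],
  [0, 0, 0, 0],
  [0, 0, 0, 0],
  [0, 0, 0, 0],
], jaw=80)

```text
t: 15.4
tcp_pos: [0.5788, 0.0822, 0.0956]
eef_rot: [-3.142, -0.0, 2.093]
wrist_force: [-0.0, -0.0, 1.0]
grip_width: 0.87
finger_force: 0.0
```

Request:
send_rows([
  [0, 0, -0.3, 0],
  [0, 0, -0.3, 0],
  [0, 0, -0.4, 0],
  [0, 0, -0.4, 0],
  [0, 0, 0, 0],
  [0, 0, 0, 0],
  [0, 0, 0, 0],
  [0, 0, 0, 0],
  [0, 0, 0, 0],
  [0, 0, 0, 0],
])

```text
t: 16.65
tcp_pos: [0.5787, 0.0822, 0.2004]
eef_rot: [-3.141, -0.0, 2.093]
wrist_force: [0.1, -0.0, 0.0]
grip_width: 0.872
finger_force: 0.0
```

Run:
```python
from cell import r, imaging
from h import *
s=r.sense();c=imaging.read_camera("wrist")
for k,v in caps(c,s).items(): print(k,v[0].round(4),v[1],v[2])
print(holes(c,s));go(s,S['green'],.201)
```

```text
blue [0.5775 0.083  0.1228] 1026 [577.5  83.2  17. ]
[(np.float64(551.9), np.float64(127.0), np.float64(36.0), np.float64(34.8), 29.0), (np.float64(527.4), np.float64(169.6), np.float64(35.0), np.float64(34.5), 29.9), (np.float64(502.9), np.float64(212.4), np.float64(35.2), np.float64(33.1), 29.9)]
units [-2.366 -2.013 -0.008] rows>= 4.0
```

Blue is seated, with its cap top at 0.123. Next is green.

Request:
send_rows([
  [-0.5, -0.4, 0, 0],
  [-0.5, -0.4, 0, 0],
  [-0.5, -0.4, 0, 0],
  [-0.5, -0.4, 0, 0],
  [-0.366, -0.413, 0, 0],
  [0, 0, 0, 0],
  [0, 0, 0, 0],
  [0, 0, 0, 0],
  [0, 0, 0, 0],
  [0, 0, 0, 0],
])

```text
t: 17.95
tcp_pos: [0.5367, -0.1463, 0.2006]
eef_rot: [3.142, -0.0, 2.095]
wrist_force: [-0.5, 0.2, 0.3]
grip_width: 0.87
finger_force: 0.0
```

Run:
```python
from cell import r, imaging
from h import *
s=r.sense();c=imaging.read_camera("wrist")
for k,v in caps(c,s).items(): print(k,v[0].round(4),v[1],v[2])
go(s,S['green'],.0957);print(s["tcp_pos"])
```

```text
blue [0.5864 0.0658 0.1171] 3 [584.4  62.1   0.8]
green [ 0.5326 -0.1499  0.1232] 635 [ 534.1 -148.    15.3]
red [ 0.5524 -0.1782  0.1221] 177 [ 553.2 -179.5   13. ]
yellow [ 0.5792 -0.2211  0.1227] 166 [ 580.  -224.    12.7]
units [-0.007 -0.009  1.398] rows>= 2.0
[ 0.53670713 -0.14625148  0.20058245]
```

Request:
send_rows([
  [-0.01, -0.01, 0.4, 0],
  [0, 0, 0.4, 0],
  [0, 0, 0.4, 0],
  [0, 0, 0.2, 0],
  [0, 0, 0, 0],
  [0, 0, 0, 0],
  [0, 0, 0, 0],
  [0, 0, 0, 0],
  [0, 0, 0, 0],
  [0, 0, 0, 0],
])

```text
t: 19.25
tcp_pos: [0.5363, -0.148, 0.0958]
eef_rot: [3.141, 0.0, 2.093]
wrist_force: [0.2, -0.0, 0.0]
grip_width: 0.872
finger_force: 0.0
```

Request:
send_rows([
  [0, 0, 0, 0],
  [0, 0, 0, 0],
  [0, 0, 0, 0],
  [0, 0, 0, 0],
  [0, 0, 0, 0],
  [0, 0, 0, 0],
  [0, 0, 0, 0],
  [0, 0, 0, 0],
  [0, 0, 0, 0],
  [0, 0, 0, 0],
], jaw=20)

```text
t: 20.5
tcp_pos: [0.5362, -0.148, 0.0956]
eef_rot: [-3.142, -0.0, 2.093]
wrist_force: [0.2, -0.4, -0.5]
grip_width: 0.365
finger_force: 20.0
```

Request:
send_rows([
  [0, 0, -0.3, 0],
  [0, 0, -0.4, 0],
  [0, 0, -0.4, 0],
  [0, 0, -0.4, 0],
  [0, 0, -0.4, 0],
  [0, 0, -0.2, 0],
  [0, 0, 0, 0],
  [0, 0, 0, 0],
  [0, 0, 0, 0],
  [0, 0, 0, 0],
])

```text
t: 21.75
tcp_pos: [0.5358, -0.1479, 0.2522]
eef_rot: [-3.14, -0.001, 2.093]
wrist_force: [0.6, 0.4, -0.8]
grip_width: 0.362
finger_force: 20.0
```

Run:
```python
from cell import r, imaging
from h import *
s=r.sense();go(s,D['green'],.251);print(s["tcp_pos"],s["eef_rot"],s["finger_force"])
```

```text
units [3.046 2.022 0.017] rows>= 5.0
[ 0.53581324 -0.14791205  0.25220115] [-3.14041063e+00 -1.02844924e-03  2.09336465e+00] 19.999929070472717
```

Request:
send_rows([
  [0.5, 0.34, 0, 0],
  [0.51, 0.34, 0, 0],
  [0.51, 0.34, 0, 0],
  [0.51, 0.34, 0, 0],
  [0.51, 0.34, 0, 0],
  [0.496, 0.322, 0, 0],
  [0, 0, 0, 0],
  [0, 0, 0, 0],
  [0, 0, 0, 0],
  [0, 0, 0, 0],
])

```text
t: 23.0
tcp_pos: [0.5542, 0.1236, 0.2531]
eef_rot: [-3.141, 0.0, 2.091]
wrist_force: [-0.2, -0.2, 0.7]
grip_width: 0.364
finger_force: 20.0
```

Run:
```python
from cell import r, imaging
from h import *
s=r.sense();go(s,D['green'],.0957);print(s["tcp_pos"])
```

```text
units [0.032 0.003 2.099] rows>= 3.0
[0.55415802 0.12358034 0.25311195]
```

Request:
send_rows([
  [0.015, 0, 0.3, 0],
  [0, 0, 0.3, 0],
  [0, 0, 0.3, 0],
  [0, 0, 0.2, 0],
  [0, 0, 0.15, 0],
  [0, 0, 0.15, 0],
  [0, 0, 0, 0],
  [0, 0, 0, 0],
  [0, 0, 0, 0],
  [0, 0, 0, 0],
])

```text
t: 24.25
tcp_pos: [0.5537, 0.1261, 0.1486]
eef_rot: [3.141, 0.0, 2.093]
wrist_force: [0.3, -0.5, -1.7]
grip_width: 0.361
finger_force: 20.0
```

Request:
send_rows([
  [0, 0, 0.1, 0],
  [0, 0, 0.1, 0],
  [0, 0, 0.1, 0],
  [0, 0, 0.1, 0],
  [0, 0, 0.1, 0],
  [0, 0, 0.08, 0],
  [0, 0, 0.05, 0],
  [0, 0, 0.03, 0],
  [0, 0, 0.02, 0],
  [0, 0, 0, 0],
])

```text
t: 25.5
tcp_pos: [0.5535, 0.126, 0.0972]
eef_rot: [3.141, -0.0, 2.093]
wrist_force: [-0.4, 0.1, -0.9]
grip_width: 0.365
finger_force: 20.0
```

Run:
```python
from cell import r, imaging
from h import *
s=r.sense();go(s,D['green'],.0957);print(s["tcp_pos"],s["eef_rot"],s["wrist_force"],s["ft_torque"])
```

```text
units [-0.002 -0.006  0.02 ] rows>= 1.0
[0.55348228 0.1260417  0.09718121] [ 3.14147652e+00 -2.35161138e-05  2.09339868e+00] [-0.36423636  0.13623422 -0.86212003] [-0.04728555  0.07096311  0.01770986]
```

Request:
send_rows([
  [0, 0, 0.015, 0],
  [0, 0, 0, 0],
  [0, 0, 0, 0],
  [0, 0, 0, 0],
  [0, 0, 0, 0],
  [0, 0, 0, 0],
  [0, 0, 0, 0],
  [0, 0, 0, 0],
  [0, 0, 0, 0],
  [0, 0, 0, 0],
], jaw=80)

```text
t: 26.75
tcp_pos: [0.5534, 0.126, 0.096]
eef_rot: [-3.142, -0.0, 2.093]
wrist_force: [-0.1, 0.7, 1.0]
grip_width: 0.873
finger_force: 0.0
```

Request:
send_rows([
  [0, 0, -0.4, 0],
  [0, 0, -0.5, 0],
  [0, 0, -0.5, 0],
  [-0.62, -0.335, 0, 0],
  [-0.62, -0.335, 0, 0],
  [-0.62, -0.335, 0, 0],
  [-0.62, -0.335, 0, 0],
  [-0.62, -0.335, 0, 0],
  [-0.608, -0.34, 0, 0],
  [0, 0, 0, 0],
])

```text
t: 28.0
tcp_pos: [0.56, -0.197, 0.201]
eef_rot: [-3.14, 0.003, 2.085]
wrist_force: [-0.8, -0.6, 0.1]
grip_width: 0.874
finger_force: 0.0
```

Run:
```python
from cell import r, imaging
from h import *
s=r.sense();go(s,S['red'],.0957);print(s["tcp_pos"])
c=imaging.read_camera("side")
for k,v in caps(c).items(): print(k,v[0].round(4),v[1],v[2])
```

```text
units [0.071 0.063 1.403] rows>= 2.0
[ 0.55995232 -0.19703409  0.20097533]
blue [0.5754 0.0793 0.1217] 146 [576.7  74.1  19.7]
green [0.5519 0.1196 0.1211] 4 [550.1 118.5   3.1]
red [ 0.5594 -0.1949  0.1221] 378 [ 558.9 -195.1   18.2]
yellow [ 0.5839 -0.2376  0.1222] 434 [ 584.  -238.    18.1]
```

Request:
send_rows([
  [0, 0, 0, 0],
  [0, 0, 0, 0],
  [0, 0, 0.2, 0],
  [0, 0, 0.2, 0],
  [0, 0, 0.2, 0],
  [0, 0, 0, 0],
  [0, 0, 0, 0],
  [0, 0, 0, 0],
  [0, 0, 0, 0],
  [0, 0, 0, 0],
])

```text
t: 29.3
tcp_pos: [0.5615, -0.1905, 0.1563]
eef_rot: [3.141, 0.0, 2.093]
wrist_force: [-0.1, -0.1, -0.4]
grip_width: 0.871
finger_force: 0.0
```

Run:
```python
from cell import r, imaging
from h import *
s=r.sense();go(s,S['red'],.0957);print(s["tcp_pos"])
```

```text
units [ 0.002 -0.     0.808] rows>= 2.0
[ 0.56146072 -0.19051245  0.15633511]
```

Request:
send_rows([
  [0, 0, 0.3, 0],
  [0, 0, 0.3, 0],
  [0, 0, 0.21, 0],
  [0, 0, 0, 0],
  [0, 0, 0, 0],
  [0, 0, 0, 0],
  [0, 0, 0, 0],
  [0, 0, 0, 0],
  [0, 0, 0, 0],
  [0, 0, 0, 0],
])

```text
t: 30.55
tcp_pos: [0.5613, -0.1904, 0.0953]
eef_rot: [3.142, 0.0, 2.093]
wrist_force: [0.5, -0.5, 0.1]
grip_width: 0.871
finger_force: 0.0
```

Request:
send_rows([
  [0, 0, 0, 0],
  [0, 0, 0, 0],
  [0, 0, 0, 0],
  [0, 0, 0, 0],
  [0, 0, 0, 0],
  [0, 0, 0, 0],
  [0, 0, 0, 0],
  [0, 0, 0, 0],
  [0, 0, 0, 0],
  [0, 0, 0, 0],
], jaw=20)

```text
t: 31.8
tcp_pos: [0.5613, -0.1904, 0.0952]
eef_rot: [3.142, -0.0, 2.093]
wrist_force: [-0.2, -0.1, 0.0]
grip_width: 0.366
finger_force: 20.0
```

Request:
send_rows([
  [0, 0, -0.3, 0],
  [0, 0, -0.4, 0],
  [0, 0, -0.4, 0],
  [0, 0, -0.4, 0],
  [0, 0, -0.4, 0],
  [0, 0, -0.2, 0],
  [0, 0, 0, 0],
  [0, 0, 0, 0],
  [0, 0, 0, 0],
  [0, 0, 0, 0],
])

```text
t: 33.05
tcp_pos: [0.5608, -0.1903, 0.2517]
eef_rot: [-3.14, -0.001, 2.093]
wrist_force: [-0.1, 0.0, -0.1]
grip_width: 0.361
finger_force: 20.0
```

Request:
send_rows([
  [0.4, 0.25, 0, 0],
  [0.57, 0.25, 0, 0],
  [0.57, 0.25, 0, 0],
  [0.57, 0.25, 0, 0],
  [0.57, 0.25, 0, 0],
  [0.57, 0.25, 0, 0],
  [0.57, 0.25, 0, 0],
  [0.554, 0.259, 0, 0],
  [0, 0, 0, 0],
  [0, 0, 0, 0],
])

```text
t: 34.3
tcp_pos: [0.5281, 0.1684, 0.2523]
eef_rot: [-3.141, 0.001, 2.093]
wrist_force: [-0.5, -2.0, -0.4]
grip_width: 0.364
finger_force: 20.0
```

Request:
send_rows([
  [0, 0, 0.2, 0],
  [0, 0, 0.2, 0],
  [0, 0, 0.2, 0],
  [0, 0, 0.2, 0],
  [0, 0, 0, 0],
  [0, 0, 0, 0],
  [0, 0, 0, 0],
  [0, 0, 0, 0],
  [0, 0, 0, 0],
  [0, 0, 0, 0],
])

```text
t: 35.55
tcp_pos: [0.5282, 0.169, 0.1929]
eef_rot: [3.141, 0.0, 2.093]
wrist_force: [-0.1, 0.2, -0.6]
grip_width: 0.366
finger_force: 20.0
```

Run:
```python
from cell import r, imaging
from h import *
s=r.sense();go(s,D['red'],.0957);print(s["tcp_pos"])
```

```text
units [ 1.000e-03 -0.000e+00  1.296e+00] rows>= 2.0
[0.5282063  0.16903702 0.1929014 ]
```

Request:
send_rows([
  [0, 0, 0.2, 0],
  [0, 0, 0.2, 0],
  [0, 0, 0.2, 0],
  [0, 0, 0.15, 0],
  [0, 0, 0.1, 0],
  [0, 0, 0.1, 0],
  [0, 0, 0.1, 0],
  [0, 0, 0.1, 0],
  [0, 0, 0.05, 0],
  [0, 0, 0.03, 0],
])

```text
t: 36.8
tcp_pos: [0.5281, 0.169, 0.1003]
eef_rot: [-3.142, -0.0, 2.093]
wrist_force: [0.0, -0.8, -0.2]
grip_width: 0.366
finger_force: 20.0
```

Request:
send_rows([
  [0, 0, 0.02, 0],
  [0, 0, 0.02, 0],
  [0, 0, 0.01, 0],
  [0, 0, 0, 0],
  [0, 0, 0, 0],
  [0, 0, 0, 0],
  [0, 0, 0, 0],
  [0, 0, 0, 0],
  [0, 0, 0, 0],
  [0, 0, 0, 0],
])

```text
t: 38.05
tcp_pos: [0.5282, 0.1691, 0.0968]
eef_rot: [3.141, -0.0, 2.093]
wrist_force: [-0.1, 0.2, 0.1]
grip_width: 0.36
finger_force: 20.0
```

Request:
send_rows([
  [0, 0, 0.02, 0],
  [0, 0, 0, 0],
  [0, 0, 0, 0],
  [0, 0, 0, 0],
  [0, 0, 0, 0],
  [0, 0, 0, 0],
  [0, 0, 0, 0],
  [0, 0, 0, 0],
  [0, 0, 0, 0],
  [0, 0, 0, 0],
], jaw=80)

```text
t: 39.3
tcp_pos: [0.5281, 0.1691, 0.0953]
eef_rot: [3.142, -0.0, 2.093]
wrist_force: [-0.3, -1.2, 0.3]
grip_width: 0.872
finger_force: 0.0
```

Request:
send_rows([
  [0, 0, -0.4, 0],
  [0, 0, -0.5, 0],
  [0, 0, -0.5, 0],
  [0, 0, 0, 0],
  [0, 0, 0, 0],
  [0, 0, 0, 0],
  [0, 0, 0, 0],
  [0, 0, 0, 0],
  [0, 0, 0, 0],
  [0, 0, 0, 0],
])

```text
t: 40.55
tcp_pos: [0.5281, 0.1691, 0.2002]
eef_rot: [-3.142, -0.0, 2.093]
wrist_force: [0.2, -0.1, 0.6]
grip_width: 0.874
finger_force: 0.0
```

Request:
send_rows([
  [-0.5, -0.2, 0, 0],
  [-0.57, -0.225, 0, 0],
  [-0.57, -0.225, 0, 0],
  [-0.57, -0.225, 0, 0],
  [-0.57, -0.225, 0, 0],
  [-0.57, -0.225, 0, 0],
  [-0.57, -0.225, 0, 0],
  [-0.57, -0.225, 0, 0],
  [-0.551, -0.234, 0, 0],
  [0, 0, 0, 0],
])

```text
t: 41.8
tcp_pos: [0.5852, -0.2397, 0.2001]
eef_rot: [-3.14, 0.002, 2.086]
wrist_force: [-0.7, 0.7, -0.6]
grip_width: 0.876
finger_force: 0.0
```

Request:
send_rows([
  [0, 0, 0, 0],
  [0, 0, 0, 0],
  [0, 0, 0.2, 0],
  [0, 0, 0.2, 0],
  [0, 0, 0.2, 0],
  [0, 0, 0, 0],
  [0, 0, 0, 0],
  [0, 0, 0, 0],
  [0, 0, 0, 0],
  [0, 0, 0, 0],
])

```text
t: 43.05
tcp_pos: [0.5864, -0.2339, 0.1556]
eef_rot: [3.141, 0.0, 2.093]
wrist_force: [0.0, 0.4, -1.0]
grip_width: 0.871
finger_force: 0.0
```

Run:
```python
from cell import r, imaging
from h import *
s=r.sense();go(s,S['yellow'],.0957);print(s["tcp_pos"])
c=imaging.read_camera("top")
for k,v in caps(c).items(): print(k,v[0].round(4),v[1],v[2])
```

```text
units [0.003 0.    0.798] rows>= 1.0
[ 0.58643179 -0.23387389  0.1555725 ]
blue [0.5792 0.0807 0.1224] 215 [578.7  80.4  15.6]
green [0.5537 0.1242 0.1224] 196 [553.5 124.4  15.4]
red [0.5282 0.1658 0.1224] 224 [528.3 166.2  16.1]
yellow [ 0.5835 -0.2293  0.1225] 162 [ 585.4 -232.3   16.8]
```

Three are seated, with cap tops at 0.122. Now yellow.

Request:
send_rows([
  [0, 0, 0.3, 0],
  [0, 0, 0.3, 0],
  [0, 0, 0.2, 0],
  [0, 0, 0, 0],
  [0, 0, 0, 0],
  [0, 0, 0, 0],
  [0, 0, 0, 0],
  [0, 0, 0, 0],
  [0, 0, 0, 0],
  [0, 0, 0, 0],
])

```text
t: 44.35
tcp_pos: [0.5862, -0.2338, 0.0952]
eef_rot: [-3.142, -0.0, 2.093]
wrist_force: [0.3, -0.3, -0.2]
grip_width: 0.876
finger_force: 0.0
```

Request:
send_rows([
  [0, 0, 0, 0],
  [0, 0, 0, 0],
  [0, 0, 0, 0],
  [0, 0, 0, 0],
  [0, 0, 0, 0],
  [0, 0, 0, 0],
  [0, 0, 0, 0],
  [0, 0, 0, 0],
  [0, 0, 0, 0],
  [0, 0, 0, 0],
], jaw=20)

```text
t: 45.6
tcp_pos: [0.5863, -0.2337, 0.0953]
eef_rot: [3.142, -0.0, 2.093]
wrist_force: [0.1, -0.4, -0.3]
grip_width: 0.363
finger_force: 20.0
```

Request:
send_rows([
  [0, 0, -0.3, 0],
  [0, 0, -0.4, 0],
  [0, 0, -0.4, 0],
  [0, 0, -0.4, 0],
  [0, 0, -0.4, 0],
  [0, 0, -0.2, 0],
  [0, 0, 0, 0],
  [0, 0, 0, 0],
  [0, 0, 0, 0],
  [0, 0, 0, 0],
])

```text
t: 46.85
tcp_pos: [0.5858, -0.2336, 0.2517]
eef_rot: [-3.14, -0.001, 2.093]
wrist_force: [0.8, -0.5, 0.4]
grip_width: 0.358
finger_force: 20.0
```

Request:
send_rows([
  [0.4, 0.2, 0, 0],
  [0.6, 0.2, 0, 0],
  [0.6, 0.2, 0, 0],
  [0.6, 0.2, 0, 0],
  [0.6, 0.2, 0, 0],
  [0.6, 0.2, 0, 0],
  [0.6, 0.2, 0, 0],
  [0.6, 0.2, 0, 0],
  [0.6, 0.2, 0, 0],
  [0.507, 0.208, 0, 0],
])

```text
t: 48.1
tcp_pos: [0.5024, 0.2142, 0.2526]
eef_rot: [-3.142, -0.0, 2.094]
wrist_force: [0.5, -0.0, -0.1]
grip_width: 0.363
finger_force: 20.0
```

Request:
send_rows([
  [0, 0, 0, 0],
  [0, 0, 0.2, 0],
  [0, 0, 0.2, 0],
  [0, 0, 0.2, 0],
  [0, 0, 0.2, 0],
  [0, 0, 0, 0],
  [0, 0, 0, 0],
  [0, 0, 0, 0],
  [0, 0, 0, 0],
  [0, 0, 0, 0],
])

```text
t: 49.35
tcp_pos: [0.5033, 0.2124, 0.1931]
eef_rot: [3.141, 0.0, 2.093]
wrist_force: [-1.0, 0.4, -0.3]
grip_width: 0.36
finger_force: 20.0
```

Run:
```python
from cell import r, imaging
from h import *
s=r.sense();go(s,D['yellow'],.0957);print(s["tcp_pos"])
```

```text
units [ 1.000e-03 -2.000e-03  1.298e+00] rows>= 2.0
[0.50330203 0.21238487 0.19308726]
```

Request:
send_rows([
  [0, 0, 0.2, 0],
  [0, 0, 0.2, 0],
  [0, 0, 0.2, 0],
  [0, 0, 0.15, 0],
  [0, 0, 0.1, 0],
  [0, 0, 0.1, 0],
  [0, 0, 0.1, 0],
  [0, 0, 0.1, 0],
  [0, 0, 0.05, 0],
  [0, 0, 0.03, 0],
])

```text
t: 50.6
tcp_pos: [0.5031, 0.2123, 0.1003]
eef_rot: [3.142, -0.0, 2.093]
wrist_force: [0.5, 0.1, -0.4]
grip_width: 0.363
finger_force: 20.0
```

Request:
send_rows([
  [0, 0, 0.02, 0],
  [0, 0, 0.02, 0],
  [0, 0, 0.01, 0],
  [0, 0, 0, 0],
  [0, 0, 0, 0],
  [0, 0, 0, 0],
  [0, 0, 0, 0],
  [0, 0, 0, 0],
  [0, 0, 0, 0],
  [0, 0, 0, 0],
])

```text
t: 51.85
tcp_pos: [0.5032, 0.2123, 0.0968]
eef_rot: [3.141, -0.0, 2.093]
wrist_force: [-0.0, -0.0, -0.2]
grip_width: 0.361
finger_force: 20.0
```

Request:
send_rows([
  [0, 0, 0.02, 0],
  [0, 0, 0, 0],
  [0, 0, 0, 0],
  [0, 0, 0, 0],
  [0, 0, 0, 0],
  [0, 0, 0, 0],
  [0, 0, 0, 0],
  [0, 0, 0, 0],
  [0, 0, 0, 0],
  [0, 0, 0, 0],
], jaw=80)

```text
t: 53.1
tcp_pos: [0.5031, 0.2123, 0.0953]
eef_rot: [3.142, -0.0, 2.093]
wrist_force: [0.0, -0.0, 0.1]
grip_width: 0.87
finger_force: 0.0
```

Request:
send_rows([
  [0, 0, -0.4, 0],
  [0, 0, -0.5, 0],
  [0, 0, -0.5, 0],
  [0, 0, -0.5, 0],
  [0, -0.5, 0, 0],
  [0, -0.5, 0, 0],
  [0, -0.5, 0, 0],
  [0, -0.5, 0, 0],
  [0, 0, 0, 0],
  [0, 0, 0, 0],
])

```text
t: 54.35
tcp_pos: [0.374, 0.1378, 0.2383]
eef_rot: [3.14, 0.0, 2.093]
wrist_force: [0.9, 0.6, 0.2]
grip_width: 0.872
finger_force: 0.0
```

Run:
```python
from cell import r, imaging
from h import *
c=imaging.read_camera("top");cv2.imwrite("pics/top9.png",c["color"][...,::-1])
for k,v in caps(c).items(): print(k,v[0].round(4),v[1],v[2])
```

```text
blue [0.579  0.0806 0.1223] 216 [578.7  80.4  15.6]
green [0.5537 0.1243 0.1227] 193 [553.6 124.2  15.3]
red [0.5281 0.1658 0.1224] 227 [527.5 166.2  16.3]
yellow [0.504  0.2092 0.1226] 232 [503.2 208.9  16.4]
```

View pics/top9.png

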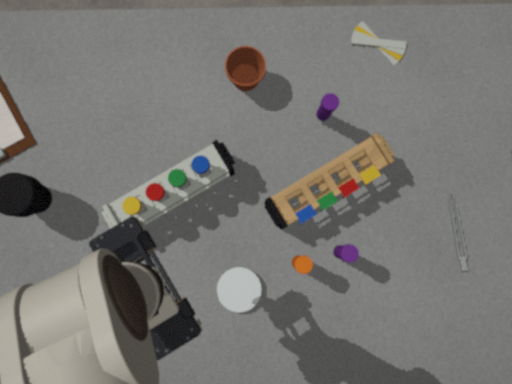

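All four tubes are in the white rack. From its black end the order is blue (201,164), green (177,178), red (155,192), yellow (132,206), which matches the tags, and the bystanders are unmoved.

```bash
python3 -c "
from cell import r
print(r.hand_in())"
```

```text
the job is handed in; nothing more can be done
None
```

I moved all four tubes into the white rack, seated in tag order from the black end (blue, green, red, yellow), and handed the job in at about 54 s; no verdict came back.

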